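Bin scraper in through the filling hatch

TASK

Pick up the T-shaped bin scraper by its wooden grip and bring its long foot into the clear bean bin through the hatch in the bin's top: the foot is longer than the hatch, so tilt it and pass it in one end first, without forcing it. Finish while still holding the scraper, upright again with the whole foot level inside the bin about midway between top and floor and touching no part of the bin. Leave the things around the work standing where they are.

Things in the scene. Friction and masses are not known exactly. Their poses are not given: they have to be found in the camera images.
- scraper: T-shaped bin scraper, loose, about 0.25 kg, standing on its foot. Origin: centre of the foot's underside; z up the rod, y along the foot. Foot 160 (y) x 32 (x) x 14 mm tall, black rubber under a steel bar; from its middle a 12 mm steel rod rises to a square wooden grip, 24 x 24 mm (faces square to x and y), 100 to 170 mm above the underside. Symmetric under a half turn.
- foot_end_a (a point): middle of the end face of the scraper's foot at its +y end, 80 mm from the rod axis, 7 mm above the underside
- foot_end_b (a point): middle of the end face of the scraper's foot at its -y end, 80 mm from the rod axis, 7 mm above the underside
- bin: empty clear bean bin with a white top, fixed; outside 180 mm (x) by 280 mm (y) by 130 mm high. Origin: centre of its underside, z up. Top and floor 5 mm thick; inside 160 mm (x) by 260 mm (y), 120 mm from floor to the top's underside. The top does not open; the only way in is the hatch in its middle.
- hatch (a point): centre of the hatch, level with the upper face of the bin's top (130 mm above the worktop), with the bin's axes. The hatch is a plain rectangular hole with a flush black edging, 64 mm along x and 120 mm along y.
- weight: bystander: brass check weight, 32 mm across, 40 mm tall; origin centre of its underside
- mug: bystander: small cream mug with a handle, 59 x 84 x 56 mm; origin centre of its underside
- tin: bystander: round sample tin, 65 mm across, 77 mm tall; origin centre of its underside
- timer: bystander: round wind-up minute timer, 62 mm across, 40 mm tall; origin centre of its underside
Things that resemble listed ones, but are neither listed nor needed, are in the scene too. Of the things like the scraper, leave any that is orange or purple; of the rest the larger one is meant.

How it is judged:
By the outcome, as a careful person would: the job done as asked, in the order asked, and still so for the second after the job is handed in, while the arm keeps its last pose, push and grip.
It also fails if it takes over 48 s, if anything falls off the work surface, if the arm or the gripper's body presses on something with over 40 N, if the wrist force passes 120 N, or if a joint passes its speed limit or range.

ROBOT

A 6-joint arm with a two-finger parallel gripper is mounted at the origin on a cart in front of the work surface, level with it; the furniture and walls round the work are solid. World frame = base frame: x ahead of the robot, y to its left, z up, the work surface at z = 0. Lengths are in m, angles in rad, forces in N, time in s.
With the tool pointing down it reaches from about 0.375 to 0.975 m from the base axis. Payload 3.8 kg.
Tool frame: the origin (TCP) lies on the centre line of the jaws, within the pads' length; the fingertips stand 25 mm ahead of it and the grasp point (between the pads) lies 6 mm ahead of it; z points along the fingers, y is the line along which they close (so a half turn about z gives the same grasp; the last joint's range is limited). The gripper opens to 85 mm and grips with 20 to 120 N. Pads are 22 mm wide; open, the fingers measure 114 mm over their backs; the gripper's body (76 mm by 85 mm) begins 54 mm behind the grasp point. The pads swing forward as they close: fully open they stand 13 mm farther back than shut.
Start: joints at [-1.323, 0.264, 1.604, -0, 1.274, -0.037], TCP at [0.19, -0.648, 0.256] pointing down, gripper open.
Joint ranges: [-2.63, 2.63], [-0.94, 2.18], [0.31, 2.57], [-1.31, 4.45], [0, 2.66], [-2.55, 2.55]. Speed limits (rad/s): [2.57, 2.57, 3.14, 3.14, 3.14, 3.14].

INTERFACE

Orientations are given as a unit quaternion [x, y, z, w].
In Python, from workcell import monitor, cams, finish_job gives the robot as it stands.
- The arm moves only by the tool drive_tool, never from a script. Its argument "deltas" is a list of rows, each an object with "slide": the shift along the tool's x, y, z in cm, a list of three; "yaw": the turn about the tool's z in degrees. A call has 1 to 12 rows; each row shifts and turns the commanded pose from where the row before left it, along the tool's axes as they then stand; what a row does not reach is not made up. A row lasts 1/8 s, in which the tool goes at most 62.5 mm and 10.7 degrees, less where a joint would pass 70% of its speed; a pose out of reach is approached as far as the arm can. A call is refused whole if a number of a shift passes 6.25 or a number of a turn 10.7, either way. A call with a gripper value outside its range is refused whole. "fingers" is the opening, from 0 (shut) to 1 (fully open), set as the call begins (left out, the last holds). The fingers move at their own pace and stop on an object; the grip force is fixed at half the most. Time passes only in rows, so rows that do not move let the fingers close. It gives the time, the measured TCP pose, the force, the opening and the grip force at its end, in the units of the state.
- monitor.get_obs(): the state, without advancing time (a new reading comes with each control period).
- cams.camera(name): name is "scene" or "top"; returns the picture (384x512x3 uint8, blue, green, red); there is no depth.
- cams.calibration(name): a dict with "camera_matrix" (3x3 intrinsics, pixels), "cam_to_world" (4x4, takes a point from camera to world coordinates). Camera axes: x right, y up, looking along -z (the intrinsics and any distortion apply to the point x, -y, -z); pixel columns grow to the right and rows downward; lengths in m; the calibration is good to about 2 mm. A picture is of the moment at which its call begins. calibration takes no time and is no camera call.
- finish_job(): hands the job in; it is judged then, once.
The state is a dict: "clock": time; "q": joint angles; "qvel": joint speeds; "tau": joint torques, N m; "eef_pos": TCP position; "eef_rot": TCP orientation; "wrist_force": force on the tool from outside, world axes, zero at the start; "torque": the same for the moment, N m; "gripper_width": finger opening in m; "finger_force": force on a finger pad.
Only numpy, scipy, OpenCV 4.12 (cv2) and the standard library are available. Lean on these libraries where they do the work, as an engineer would, in place of code of your own. Each camera call takes 0.05 s, during which the arm holds its last target. There are 200 camera calls.

## Working session

There is one attempt and no reset: what is moved stays moved. The work goes in short steps, Python scripts to look and compute and a tool call to move; the robot and the scene stay as the last step left them, time stands still between calls to the robot, and variables do not carry over. Pictures are saved under pics/ and viewed, at most 10 in all, crops included, and the job is handed in when it is done.

Besides the shell and the picture viewer there is one more tool, called after "Call:" as a command line: name --argument value ..., lists and objects as JSON in quotes. drive_tool: Moves the arm, as the interface text tells. Its arguments: {"type":"object","properties":{"deltas":{"type":"array"},"fingers":{"type":"number"}},"required":["deltas"]}

```bash
mkdir -p pics; python3 - <<'E'
from workcell import monitor, cams
import cv2
for n in("scene","top"):
    cv2.imwrite(f"pics/{n}0.png",cams.camera(n)); c=cams.calibration(n); print(n,c)
print(monitor.get_obs())
E
```

```text
scene {'camera_matrix': array([[462.88062106,   0.        , 259.7780748 ],
       [  0.        , 462.88062106, 193.23613518],
       [  0.        ,   0.        ,   1.        ]]), 'cam_to_world': array([[-0.23012413,  0.58373796, -0.77864811, -0.52820044],
       [-0.97311844, -0.14553868,  0.17849087,  0.27544711],
       [-0.00913152,  0.79879189,  0.60153813,  0.95601245],
       [ 0.        ,  0.        ,  0.        ,  1.        ]])}
top {'camera_matrix': array([[347.09456943,   0.        , 262.54721049],
       [  0.        , 347.09456943, 192.74779488],
       [  0.        ,   0.        ,   1.        ]]), 'cam_to_world': array([[-1.56946018e-02,  9.93107873e-01, -1.16148315e-01,
         4.63603578e-01],
       [-9.99876060e-01, -1.57327403e-02,  5.88457256e-04,
         4.12348688e-02],
       [-1.24292975e-03,  1.16143156e-01,  9.93231706e-01,
         1.08153491e+00],
       [ 0.00000000e+00,  0.00000000e+00,  0.00000000e+00,
         1.00000000e+00]])}
{'clock': 0.1, 'q': array([-1.32291336e+00,  2.64697672e-01,  1.60526697e+00, -6.27245818e-06,
        1.27372431e+00, -3.69139008e-02]), 'qvel': array([ 0.00237143, -0.00284906, -0.00171632, -0.00079638,  0.00031732,
       -0.00118742]), 'tau': array([ 2.73229552e-04, -5.16705251e+01, -3.68589914e+01, -1.68553333e-04,
        6.19393613e-03,  3.99511570e-07]), 'eef_pos': array([ 0.18948221, -0.64720205,  0.25505716]), 'eef_rot': array([ 9.89877789e-01,  1.41918510e-01, -1.13339465e-04, -1.04200415e-03]), 'wrist_force': array([0.44569857, 0.14483704, 0.45281636]), 'torque': array([-0.0054449 , -0.0253037 , -0.06559884]), 'finger_force': 0.0, 'gripper_width': 0.08524541610848987}
```

View pics/scene0.png

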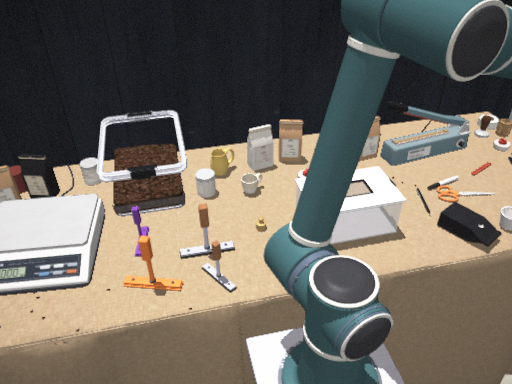

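View pics/top0.png

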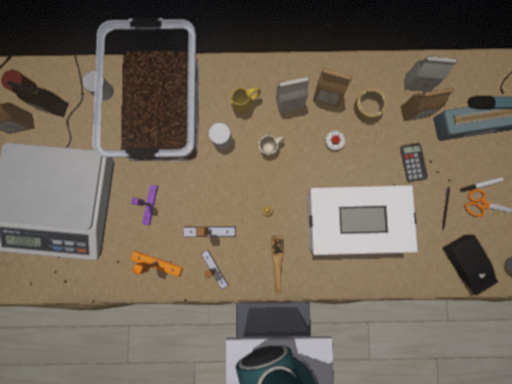

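Top view: the scraper candidates are orange (155,265), purple (150,204), and two wooden-gripped ones at (210,231) and (215,270). Orange and purple are excluded. Of the other two, (210,231) has the longer foot, so it looks like the one meant. The bin is at (363,220). I'll confirm with a crop and measure.

```bash
cat > h.py <<'E'
import numpy as np, cv2
from workcell import monitor, cams
def ray(n,u,v,z):
    c=cams.calibration(n);K=c["camera_matrix"];T=c["cam_to_world"]
    d=np.linalg.inv(K)@[u,v,1];d=T[:3,:3]@(d*[1,-1,-1]);o=T[:3,3]
    return o+d*(z-o[2])/d[2]
def proj(n,p):
    c=cams.calibration(n);K=c["camera_matrix"];T=c["cam_to_world"]
    q=T[:3,:3].T@(np.asarray(p)-T[:3,3])*[1,-1,-1];q=K@q;return q[:2]/q[2]
E
python3 - <<'E'
from h import *
a=cv2.imread("pics/top0.png");b=cv2.imread("pics/scene0.png")
A=cv2.resize(a[215:295,170:250],(400,400),interpolation=2)
B=cv2.resize(b[195:295,170:270],(400,400),interpolation=2)
cv2.imwrite("pics/c1.png",np.hstack([A,B]))
C=cv2.resize(a[180:262,300:425],(750,492),interpolation=2)
cv2.imwrite("pics/c2.png",C)
E
```

```text
(no output)
```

View pics/c1.png

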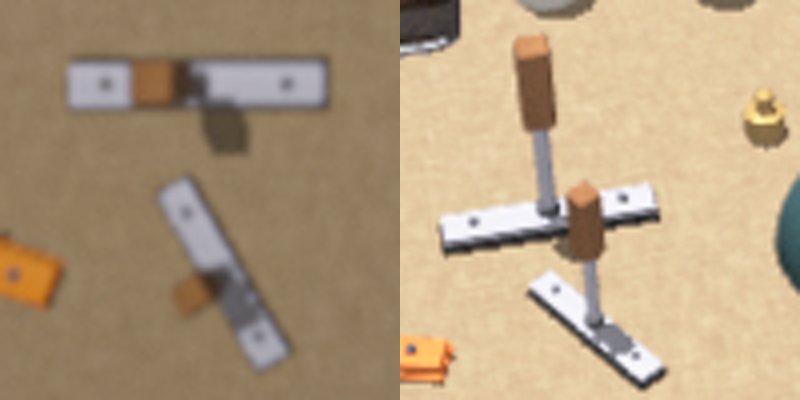

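View pics/c2.png

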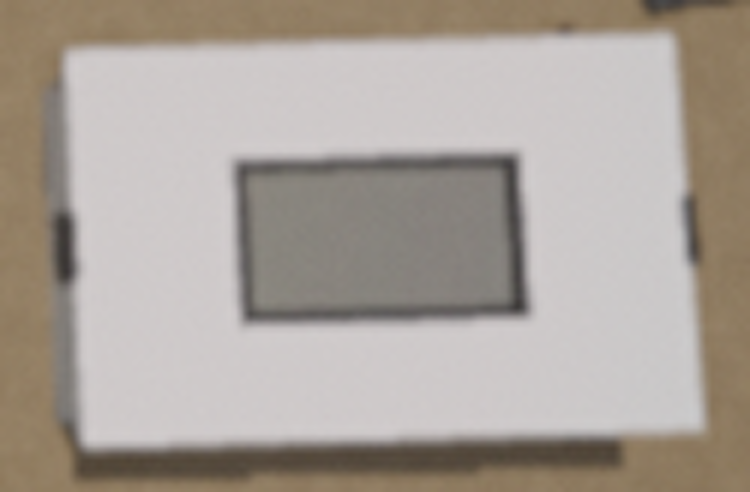

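The crop confirms it: the scraper with its foot from about (183,227) to (235,236) in the top view is the larger of the two wooden-gripped ones. The hatch corners are clear in the second crop.

```bash
python3 - <<'E'
from h import *
def m(pts,s,ox,oy,z,name):
    P=np.array([ray("top",ox+(x+.5)/s-.5,oy+(y+.5)/s-.5,z)[:2] for x,y in pts])
    d=[np.linalg.norm(P[i]-P[(i+1)%4]) for i in range(4)]
    e=P[1]-P[0]+P[2]-P[3]
    print(name,P.mean(0).round(4),"sides",np.round(d,4),"yaw long axis",np.degrees(np.arctan2(e[1],e[0])).round(2))
    return P.mean(0)
m([(67,60),(326,58),(327,107),(68,108)],5,170,215,.014,"foot")
m([(132,60),(174,60),(174,105),(132,105)],5,170,215,.17,"grip")
m([(237,159),(518,155),(528,313),(245,322)],6,300,180,.13,"hatch outer")
m([(248,169),(506,164),(514,304),(254,312)],6,300,180,.13,"hatch inner")
m([(65,47),(675,32),(706,432),(80,450)],6,300,180,.13,"bin top")
for n,u,v in(("weight",267,211),("mug",268,146),("tin",219,134),("timer",335,141)):print(n,ray("top",u,v,.04)[:2].round(3))
E
```

```text
foot [0.4725 0.2062] sides [0.1586 0.0298 0.1581 0.0292] yaw long axis -90.57
grip [0.472 0.205] sides [0.022  0.0234 0.0219 0.0234] yaw long axis -90.9
hatch outer [ 0.4981 -0.2336] sides [0.1287 0.0719 0.1286 0.0741] yaw long axis -89.59
hatch inner [ 0.498  -0.2329] sides [0.1181 0.0637 0.1182 0.065 ] yaw long axis -89.47
bin top [ 0.4976 -0.2333] sides [0.2814 0.1821 0.2824 0.1832] yaw long axis -89.38
weight [0.53  0.028]
mug [0.73  0.022]
tin [0.77  0.172]
timer [ 0.742 -0.185]
```

Call:
drive_tool --deltas '[{"slide": [0,0,0],"yaw": -10.4},{"slide": [0,0,0],"yaw": -10.4},{"slide": [0,0,0],"yaw": -10.4},{"slide": [0,0,0],"yaw": -10.4},{"slide": [0,0,0],"yaw": -10.4},{"slide": [0,0,0],"yaw": -10.4},{"slide": [0,0,0],"yaw": -10.4},{"slide": [0,5,0],"yaw": 0},{"slide": [0,5.5,0],"yaw": 0},{"slide": [0,5.5,0],"yaw": 0},{"slide": [0,5.5,0],"yaw": 0},{"slide": [0,5,0],"yaw": 0}]' --fingers 1

```text
clock: 1.6
eef_pos: [0.4564, -0.6514, 0.2553]
eef_rot: [0.712, 0.702, 0.0, -0.001]
wrist_force: [-1.2, -1.1, 0.0]
gripper_width: 0.0855
finger_force: 0.0
```

Call:
drive_tool --deltas '[{"slide": [5.5,0,0],"yaw": 0},{"slide": [6,0,0],"yaw": 0},{"slide": [6,0,0],"yaw": 0},{"slide": [6,0,0],"yaw": 0},{"slide": [6,0,0],"yaw": 0},{"slide": [6,0,0],"yaw": 0},{"slide": [6,0,0],"yaw": 0},{"slide": [6,0,0],"yaw": 0},{"slide": [6,0,0],"yaw": 0},{"slide": [6,0,0],"yaw": 0},{"slide": [6,0,0],"yaw": 0},{"slide": [6,0,0],"yaw": 0}]'

```text
clock: 3.1
eef_pos: [0.4651, 0.0649, 0.2561]
eef_rot: [0.713, 0.702, 0.0, 0.0]
wrist_force: [1.7, -0.9, 0.2]
gripper_width: 0.0852
finger_force: 0.0
```

Call:
drive_tool --deltas '[{"slide": [5,0.5,0],"yaw": 0},{"slide": [5,0,0],"yaw": 0},{"slide": [4,0,0],"yaw": 0},{"slide": [0,0,0],"yaw": 0},{"slide": [0,0,3],"yaw": 0},{"slide": [0,0,3],"yaw": 0},{"slide": [0,0,2],"yaw": 0},{"slide": [0,0,1.3],"yaw": 0},{"slide": [0,0,0],"yaw": 0}]'

```text
clock: 4.22
eef_pos: [0.472, 0.202, 0.1622]
eef_rot: [0.713, 0.701, -0.001, -0.0]
wrist_force: [0.5, 0.8, 0.3]
gripper_width: 0.0855
finger_force: 0.0
```

```bash
python3 - <<'E'
from h import *
a=cams.camera("top");b=cams.camera("scene")
A=cv2.resize(a[190:290,160:260],(400,400),interpolation=2)
B=cv2.resize(b[160:280,150:270],(400,400),interpolation=2)
cv2.imwrite("pics/c3.png",np.hstack([A,B]))
print(monitor.get_obs()["eef_pos"])
E
```

```text
[0.47329717 0.20273063 0.1639517 ]
```

View pics/c3.png

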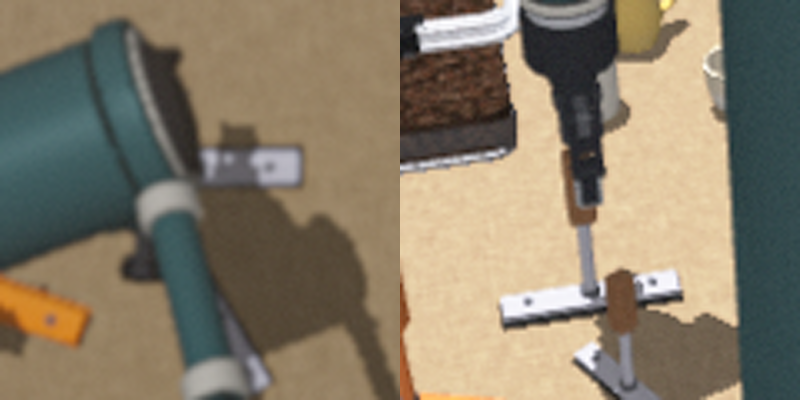

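The fingers straddle the grip along x. The TCP is about 3 mm low in y, so I'll correct that. I'll close gently to see whether the grip force depends on the commanded opening.

Call:
drive_tool --deltas '[{"slide": [0.3,0,0],"yaw": 0},{"slide": [0,0,0],"yaw": 0},{"slide": [0,0,0],"yaw": 0},{"slide": [0,0,0],"yaw": 0},{"slide": [0,0,0],"yaw": 0}]' --fingers 0.27

```text
clock: 4.95
eef_pos: [0.4729, 0.206, 0.1636]
eef_rot: [0.712, 0.702, 0.0, -0.0]
wrist_force: [-0.7, -0.5, 2.1]
gripper_width: 0.0231
finger_force: 27.5
```

Call:
drive_tool --deltas '[{"slide": [0,0,0],"yaw": 0},{"slide": [0,0,-0.5],"yaw": 0},{"slide": [0,0,-1.5],"yaw": 0},{"slide": [0,0,-2],"yaw": 0},{"slide": [0,0,-1],"yaw": 0},{"slide": [0,0,0],"yaw": 0}]'

```text
clock: 5.7
eef_pos: [0.4735, 0.2062, 0.2145]
eef_rot: [0.713, 0.702, 0.001, 0.0]
wrist_force: [0.7, -0.6, -2.5]
gripper_width: 0.0235
finger_force: 27.2
```

The light grip (27 N) holds. Next I'll pivot the scraper in the pads by nudging its foot end lightly against the outside of the bin's fixed end wall.

Call:
drive_tool --deltas '[{"slide": [-2,0,0],"yaw": 0},{"slide": [-4,0,0],"yaw": 0},{"slide": [-4,0,0],"yaw": 0},{"slide": [-4,0,0],"yaw": 0},{"slide": [-4,0,0],"yaw": 0},{"slide": [-2,0,0],"yaw": 0},{"slide": [-1,0,0],"yaw": 0},{"slide": [-0.6,0,0],"yaw": 0},{"slide": [-0.6,0,0],"yaw": 0},{"slide": [-0.6,0,0],"yaw": 0}]'

```text
clock: 6.95
eef_pos: [0.4693, -0.0213, 0.2134]
eef_rot: [0.712, 0.702, 0.0, -0.001]
wrist_force: [0.4, 3.4, -0.6]
gripper_width: 0.0235
finger_force: 27.5
```

Call:
drive_tool --deltas '[{"slide": [-0.6,0,0],"yaw": 0},{"slide": [-0.6,0,0],"yaw": 0},{"slide": [-0.6,0,0],"yaw": 0},{"slide": [-0.6,0,0],"yaw": 0}]'

```text
clock: 7.45
eef_pos: [0.469, -0.0463, 0.2134]
eef_rot: [0.713, 0.702, 0.0, 0.0]
wrist_force: [-0.3, 2.3, -0.9]
gripper_width: 0.0237
finger_force: 27.4
```

Call:
drive_tool --deltas '[{"slide": [-0.6,0,0],"yaw": 0},{"slide": [-0.6,0,0],"yaw": 0},{"slide": [-0.6,0,0],"yaw": 0},{"slide": [-0.6,0,0],"yaw": 0},{"slide": [0,0,0],"yaw": 0}]'

```text
clock: 8.07
eef_pos: [0.4685, -0.0706, 0.2132]
eef_rot: [0.713, 0.701, -0.0, 0.0]
wrist_force: [0.9, 2.2, -2.1]
gripper_width: 0.0235
finger_force: 27.5
```

```bash
python3 - <<'E'
from h import *
b=cams.camera("scene");a=cams.camera("top")
cv2.imwrite("pics/s4.png",np.hstack([cv2.resize(b[140:290,190:340],(400,400),interpolation=2),cv2.resize(a[150:270,210:330],(400,400),interpolation=2)]))
E
```

```text
(no output)
```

View pics/s4.png

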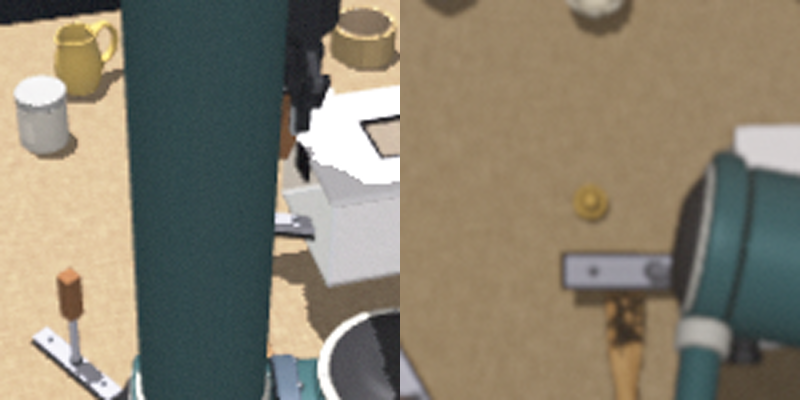

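```bash
python3 - <<'E'
from h import *
from scipy.optimize import brentq
f=lambda t:proj("top",[.469,-.0706+.143*np.sin(t)+.08*np.cos(t),.207-.143*np.cos(t)+.08*np.sin(t)])
t=brentq(lambda t:f(t)[0]-258.5,0.,.6);print(np.degrees(t),f(t))
for d in(15,20,25):print(d,f(np.radians(d)))
E
```

```text
20.13856963302197 [258.5        231.47200697]
15 [262.08889319 231.43616485]
20 [258.59331748 231.47112406]
25 [255.35600165 231.49992915]
```

The scraper is now tilted about 20° with its -y end down, and the forces stayed under 4 N. I'll check the clearance along the insertion path.

```bash
cat > clr.py <<'E'
import numpy as np
hy=-.233
def pts(th):
    u=np.array([-np.sin(th),np.cos(th)]);a=np.array([-np.cos(th),-np.sin(th)])
    P=[s*a+h*u for s in np.linspace(-.08,.08,81) for h in np.linspace(0,.014,8)]
    P+=[s*a+h*u for s in(-.006,0,.006) for h in np.linspace(.014,.1,80)]
    P+=[s*a+h*u for s in(-.012,0,.012) for h in np.linspace(.1,.17,60)]
    return np.array(P)-.1576*u
B=[(-1,hy-.06,.125,.13),(hy+.06,1,.125,.13),(-1,hy-.13,0,.13),(hy+.13,1,0,.13),(-1,1,-1,.005)]
B[2]=(hy-.14,hy-.13,0,.13);B[3]=(hy+.13,hy+.14,0,.13);B[0]=(hy-.14,hy-.06,.125,.13);B[1]=(hy+.06,hy+.14,.125,.13)
def clear(G,th):
    P=pts(th)+G
    return min(np.hypot(np.maximum(np.maximum(y0-P[:,0],P[:,0]-y1),0),np.maximum(np.maximum(z0-P[:,1],P[:,1]-z1),0)).min() for y0,y1,z0,z1 in B)
E
python3 - <<'E'
from clr import *
W=[(-.205,.34),(-.209,.2955),(-.285,.2685),(-.311,.241),(-.315,.225),(-.305,.20),(-.285,.19)]
for d in(18,20,22):
  for p,q in zip(W,W[1:]):
    c=[clear(np.array(p)+(np.array(q)-p)*t,np.radians(d)) for t in np.linspace(0,1,11)]
    print(d,q,np.round(1000*min(c),1),"end",round(1000*c[-1],1))
E
```

```text
18 (-0.209, 0.2955) 11.0 end 11.0
18 (-0.285, 0.2685) 8.7 end 8.7
18 (-0.311, 0.241) 0.2 end 11.2
18 (-0.315, 0.225) 2.5 end 2.5
18 (-0.305, 0.2) 2.5 end 4.2
18 (-0.285, 0.19) 4.2 end 10.4
20 (-0.209, 0.2955) 10.3 end 10.3
20 (-0.285, 0.2685) 10.3 end 10.9
20 (-0.311, 0.241) 0.7 end 10.0
20 (-0.315, 0.225) 5.8 end 5.8
20 (-0.305, 0.2) 5.8 end 6.7
20 (-0.285, 0.19) 6.7 end 9.5
22 (-0.209, 0.2955) 9.4 end 9.4
22 (-0.285, 0.2685) 9.4 end 12.8
22 (-0.311, 0.241) 0.3 end 4.8
22 (-0.315, 0.225) 4.8 end 9.2
22 (-0.305, 0.2) 9.1 end 9.1
22 (-0.285, 0.19) 8.9 end 8.9
```

```bash
python3 - <<'E'
from clr import *
Y=np.arange(-.33,-.19,.002)
for z in np.arange(.31,.185,-.005):
    m=[min(clear([y,z],np.radians(d)) for d in(18,20,22)) for y in Y]
    ok=[y for y,c in zip(Y,m) if c>.006]
    i=int(np.argmax(m));print(round(z,3),"best",Y[i].round(3),round(m[i]*1000,1),"ok",np.round((min(ok),max(ok)),3) if ok else None)
E
```

```text
0.31 best -0.234 31.7 ok [-0.262 -0.192]
0.305 best -0.236 28.3 ok [-0.258 -0.192]
0.3 best -0.238 24.2 ok [-0.256 -0.192]
0.295 best -0.24 20.0 ok [-0.256 -0.202]
0.29 best -0.244 16.5 ok [-0.254 -0.214]
0.285 best -0.248 13.0 ok [-0.254 -0.226]
0.28 best -0.254 9.6 ok [-0.26  -0.242]
0.275 best -0.266 9.0 ok [-0.276 -0.258]
0.27 best -0.282 9.1 ok [-0.292 -0.272]
0.265 best -0.298 8.9 ok [-0.306 -0.288]
0.26 best -0.308 10.6 ok [-0.322 -0.302]
0.255 best -0.314 11.8 ok [-0.32  -0.308]
0.25 best -0.316 9.2 ok [-0.318 -0.312]
0.245 best -0.314 7.8 ok [-0.316 -0.314]
0.24 best -0.314 7.9 ok [-0.316 -0.314]
0.235 best -0.312 7.7 ok [-0.314 -0.312]
0.23 best -0.31 7.7 ok [-0.312 -0.31 ]
0.225 best -0.308 7.7 ok [-0.31  -0.308]
0.22 best -0.306 9.5 ok [-0.308 -0.244]
0.215 best -0.3 13.2 ok [-0.308 -0.244]
0.21 best -0.292 18.2 ok [-0.306 -0.244]
0.205 best -0.282 23.2 ok [-0.304 -0.244]
0.2 best -0.284 18.9 ok [-0.302 -0.244]
0.195 best -0.286 13.9 ok [-0.3   -0.244]
0.19 best -0.29 8.9 ok [-0.292 -0.244]
```

Call:
drive_tool --deltas '[{"slide": [1,0,0],"yaw": 0},{"slide": [0,0,-3],"yaw": 0},{"slide": [0,0,-4.5],"yaw": 0},{"slide": [0,0,-4.5],"yaw": 0},{"slide": [0,0,-2.3],"yaw": -1.4},{"slide": [-3,0.8,0],"yaw": 0},{"slide": [-4,1,0],"yaw": 0},{"slide": [-4,1,0],"yaw": 0},{"slide": [-4,0,0],"yaw": 0},{"slide": [-2.5,0,0],"yaw": 0},{"slide": [0,0,0],"yaw": 0},{"slide": [0,0,0],"yaw": 0}]'

```text
clock: 9.68
eef_pos: [0.4982, -0.234, 0.3559]
eef_rot: [0.704, 0.71, -0.0, -0.0]
wrist_force: [0.3, -0.2, -2.4]
gripper_width: 0.0235
finger_force: 27.6
```

```bash
python3 - <<'E'
from h import *
b=cams.camera("scene");a=cams.camera("top")
print(monitor.get_obs()["eef_pos"])
cv2.imwrite("pics/s5.png",np.hstack([cv2.resize(b[80:230,240:390],(400,400),interpolation=2),cv2.resize(a[160:280,290:410],(400,400),interpolation=2)]))
E
```

```text
[ 0.4983339  -0.23369565  0.3562103 ]
```

View pics/s5.png

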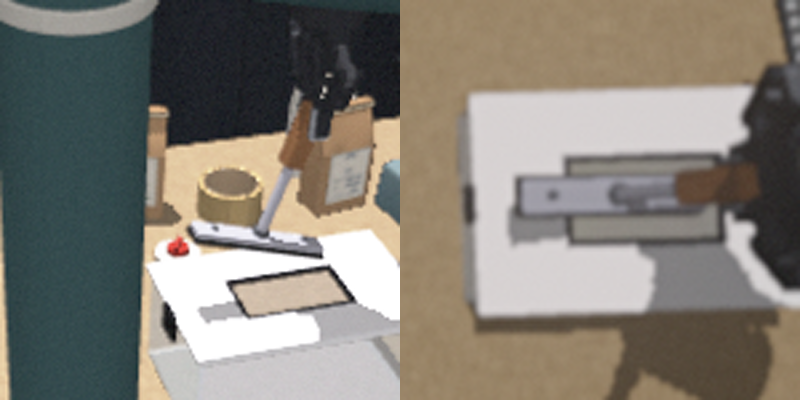

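```bash
python3 - <<'E'
from h import *
def P(th,s,h,x=0,G=(.498,-.2337,.350)):
    u=np.array([-np.sin(th),np.cos(th)]);a=np.array([-np.cos(th),-np.sin(th)])
    q=s*a+(h-.1576)*u;return [G[0]+x,G[1]+q[0],G[2]+q[1]]
for d in(14,17,20,23,26):
    t=np.radians(d)
    B=proj("top",P(t,-.08,.014)); s1=proj("scene",P(t,.08,0,-.016));s2=proj("scene",P(t,-.08,.014,-.016));s3=proj("scene",P(t,-.08,.014,.016))
    f=lambda p:((p-[240,80]+.5)*2.667-.5).round(0)
    print(d,B.round(1),f(s1),f(s2),f(s3))
E
```

```text
14 [329.1 218.1] [335. 259.] [206. 238.] [197. 222.]
17 [327.1 218.1] [327. 262.] [201. 234.] [192. 218.]
20 [325.2 218. ] [319. 264.] [196. 230.] [187. 214.]
23 [323.4 217.9] [311. 266.] [192. 225.] [182. 209.]
26 [321.7 217.8] [303. 267.] [187. 220.] [178. 204.]
```

Call:
drive_tool --deltas '[{"slide": [-0.2,0,2],"yaw": 0},{"slide": [0,0,2],"yaw": 0},{"slide": [-0.8,0,2],"yaw": 0},{"slide": [-1,0,1],"yaw": 0},{"slide": [0,0,0],"yaw": 0},{"slide": [-1.2,0,0.5],"yaw": 0},{"slide": [-1.6,0,0.5],"yaw": 0},{"slide": [-1.6,0,0.5],"yaw": 0},{"slide": [-1,0,0.5],"yaw": 0},{"slide": [-0.6,0,0.5],"yaw": 0},{"slide": [0,0,0],"yaw": 0}]'

```text
clock: 11.15
eef_pos: [0.4986, -0.3149, 0.2604]
eef_rot: [0.704, 0.71, -0.0, -0.001]
wrist_force: [-0.7, -0.2, -2.7]
gripper_width: 0.0236
finger_force: 27.5
```

```bash
python3 - <<'E'
from h import *
b=cams.camera("scene");a=cams.camera("top")
print(monitor.get_obs()["eef_pos"])
cv2.imwrite("pics/s6.png",np.hstack([cv2.resize(b[130:250,280:400],(400,400),interpolation=2),cv2.resize(a[160:280,290:410],(400,400),interpolation=2)]))
E
```

```text
[ 0.49902196 -0.31450187  0.26115906]
```

View pics/s6.png

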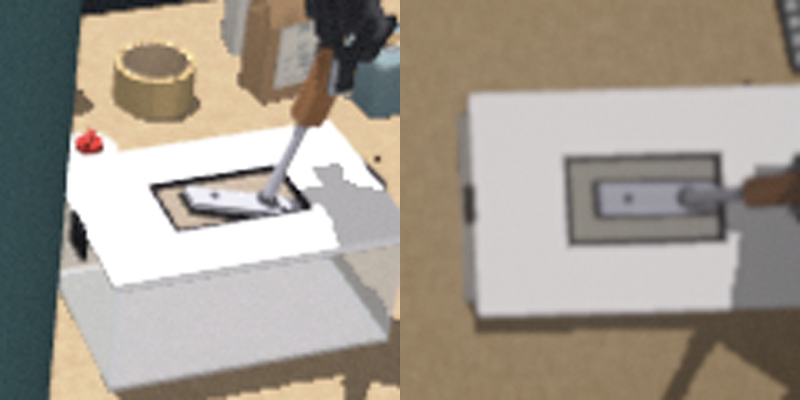

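The foot is half through with no contact. Its raised end sits inside the hatch with margin on all sides, so I'll continue down.

Call:
drive_tool --deltas '[{"slide": [0,0,0.5],"yaw": 0},{"slide": [0,0,0.5],"yaw": 0},{"slide": [0.2,0,0.7],"yaw": 0},{"slide": [0.3,0,0.8],"yaw": 0},{"slide": [0.3,0,0.8],"yaw": 0},{"slide": [0.7,0,0.7],"yaw": 0},{"slide": [1.5,0,0.8],"yaw": 0},{"slide": [0,0,0],"yaw": 0}]'

```text
clock: 12.25
eef_pos: [0.4981, -0.283, 0.2121]
eef_rot: [0.703, 0.711, -0.0, -0.001]
wrist_force: [0.2, 0.3, -3.3]
gripper_width: 0.0234
finger_force: 27.5
```

Call:
drive_tool --deltas '[{"slide": [-0.4,0,0.7],"yaw": 0},{"slide": [-0.4,0,0.7],"yaw": 0},{"slide": [0,0,0.6],"yaw": 0},{"slide": [0,0,0.4],"yaw": 0},{"slide": [0,0,0.2],"yaw": 0},{"slide": [0,0,0],"yaw": 0}]'

```text
clock: 13.0
eef_pos: [0.4988, -0.2927, 0.1871]
eef_rot: [0.704, 0.71, -0.0, -0.0]
wrist_force: [-0.3, 0.8, -3.1]
gripper_width: 0.0235
finger_force: 27.5
```

Call:
drive_tool --deltas '[{"slide": [0.4,0,0.2],"yaw": 0},{"slide": [0.5,0,0.1],"yaw": 0},{"slide": [0.6,0,0.1],"yaw": 0},{"slide": [0.7,0,0.2],"yaw": 0},{"slide": [0.7,0,0.2],"yaw": 0}]'

```text
clock: 13.62
eef_pos: [0.4991, -0.2635, 0.1803]
eef_rot: [0.704, 0.71, 0.0, 0.001]
wrist_force: [-1.0, 0.6, 4.5]
gripper_width: 0.0242
finger_force: 28.2
```

Call:
drive_tool --deltas '[{"slide": [0.7,0,0.2],"yaw": 0},{"slide": [0.7,0,0.3],"yaw": 0},{"slide": [0.5,0,0.2],"yaw": 0}]'

```text
clock: 14.0
eef_pos: [0.499, -0.244, 0.1733]
eef_rot: [0.704, 0.71, 0.001, 0.0]
wrist_force: [-0.1, 1.9, 6.8]
gripper_width: 0.0236
finger_force: 28.6
```

Call:
drive_tool --deltas '[{"slide": [0.4,0,0.15],"yaw": 0},{"slide": [0.4,0,0.15],"yaw": 0},{"slide": [0.3,0,0.15],"yaw": 0},{"slide": [0,0,0],"yaw": 0}]'

```text
clock: 14.5
eef_pos: [0.4987, -0.2329, 0.1683]
eef_rot: [0.704, 0.71, 0.001, 0.0]
wrist_force: [-0.1, 1.2, 5.7]
gripper_width: 0.0236
finger_force: 28.5
```

```bash
python3 - <<'E'
from h import *
b=cams.camera("scene");a=cams.camera("top")
print(monitor.get_obs()["eef_pos"],monitor.get_obs()["wrist_force"])
cv2.imwrite("pics/s7.png",np.hstack([cv2.resize(b[160:250,290:410],(533,400),interpolation=2),cv2.resize(a[180:265,305:385],(260,276),interpolation=2).copy() if 0 else cv2.resize(a[180:260,310:363],(265,400),interpolation=2)]))
E
```

```text
[ 0.49874232 -0.23297248  0.16829391] [-0.78941513  2.24384627  6.16585038]
```

View pics/s7.png

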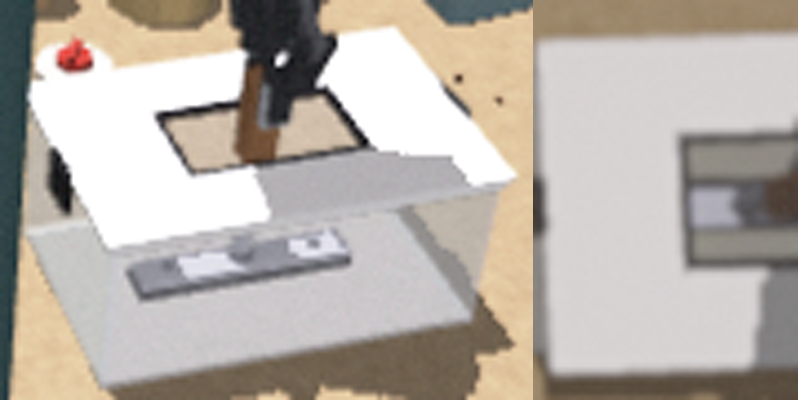

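Call:
drive_tool --deltas '[{"slide": [0,0,0.1],"yaw": 0},{"slide": [0,0,0],"yaw": 0}]'

```text
clock: 14.85
eef_pos: [0.4989, -0.2329, 0.1683]
eef_rot: [0.704, 0.71, 0.001, 0.0]
wrist_force: [-1.0, 3.5, 10.7]
gripper_width: 0.0233
finger_force: 29.2
```

Call:
drive_tool --deltas '[{"slide": [0,0,-0.2],"yaw": 0},{"slide": [0,0,-1],"yaw": 0},{"slide": [0,0,-1.5],"yaw": 0},{"slide": [0,0,-1.5],"yaw": 0},{"slide": [0,0,-1.2],"yaw": 0},{"slide": [0,0,0],"yaw": 0},{"slide": [0,0,0],"yaw": 0}]'

```text
clock: 15.72
eef_pos: [0.4981, -0.2337, 0.2206]
eef_rot: [0.704, 0.71, -0.0, -0.0]
wrist_force: [0.0, 1.3, -3.0]
gripper_width: 0.0239
finger_force: 27.3
```

```bash
python3 - <<'E'
from h import *
b=cams.camera("scene")
o=monitor.get_obs();print(o["eef_pos"],o["wrist_force"])
cv2.imwrite("pics/s8.png",cv2.resize(b[160:250,290:410],(800,600),interpolation=2))
f=lambda p:((proj("scene",p)-[290,160]+.5)*6.667-.5).round(0)
x,y,z=o["eef_pos"];
for d in(-3,0,3):
  t=np.radians(d)
  g=lambda s,h,dx:f([x+dx,y+(.1636-h)*np.sin(t)-s*np.cos(t),z-(.1636-h)*np.cos(t)-s*np.sin(t)])
  print(d,[g(s,h,dx) for s,h,dx in((-.08,.014,-.016),(-.08,0,-.016),(.08,.014,-.016),(.08,0,-.016),(.08,.014,.016),(-.08,.014,.016))],"gripbottom",g(0,.1,-.012))
E
```

```text
[ 0.49788452 -0.23354825  0.2201846 ] [-0.27114717  0.70274315 -3.31348419]
-3 [array([244., 351.]), array([243., 374.]), array([574., 284.]), array([571., 307.]), array([545., 243.]), array([221., 308.])] gripbottom [419. 161.]
0 [array([228., 346.]), array([226., 370.]), array([557., 294.]), array([553., 317.]), array([528., 253.]), array([205., 304.])] gripbottom [412. 162.]
3 [array([213., 342.]), array([209., 366.]), array([540., 303.]), array([534., 327.]), array([512., 262.]), array([190., 299.])] gripbottom [405. 163.]
```

View pics/s8.png

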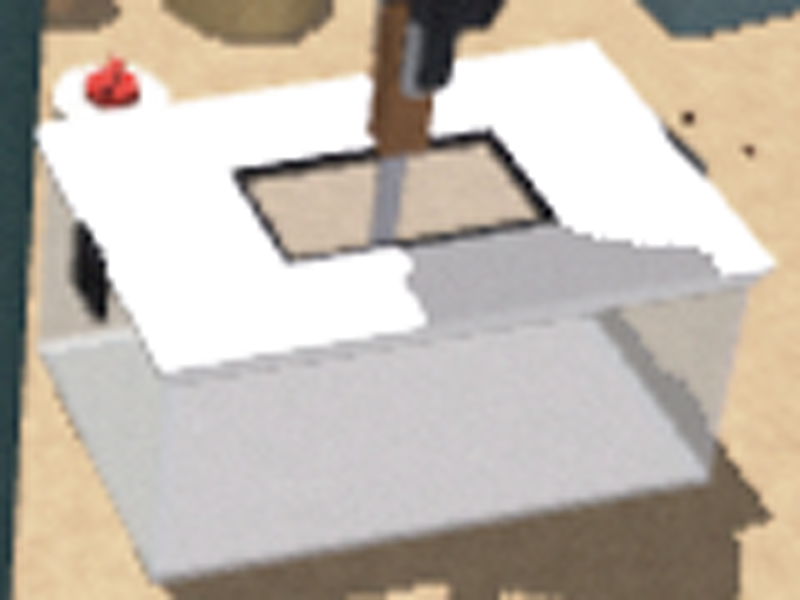

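```bash
python3 - <<'E'
from h import *
b=cams.camera("scene");o=monitor.get_obs();x,y,z=o["eef_pos"]
S=b[160:250,290:410].astype(float)
# rod centre per row: rod is bluish-grey vs tan floor -> weight by (B-R)
for r in range(24,36):
    w=S[r,48:70,0]-S[r,48:70,2]; w=np.clip(w-np.median(w)-12,0,None); print(r+160,(290+48+(w*np.arange(22)).sum()/max(w.sum(),1)).round(2) if w.sum() else None,end="; ")
print()
for d in(-4,-2,0,2,4):
  t=np.radians(d);g=lambda h:proj("scene",[x,y+(.1636-h)*np.sin(t),z-(.1636-h)*np.cos(t)])
  a,c=g(.095),g(.045);print(d,a.round(2),c.round(2),"du/dv",((c-a)[0]/(c-a)[1]).round(3))
E
```

```text
184 347.7; 185 348.41; 186 348.11; 187 348.01; 188 347.87; 189 347.68; 190 347.68; 191 347.58; 192 347.47; 193 347.2; 194 347.26; 195 351.05; 
-4 [351.1  182.78] [350.38 195.96] du/dv -0.055
-2 [350.34 182.93] [349.09 196.22] du/dv -0.094
0 [349.58 183.05] [347.81 196.44] du/dv -0.132
2 [348.83 183.15] [346.53 196.62] du/dv -0.171
4 [348.08 183.23] [345.26 196.76] du/dv -0.208
```

```bash
python3 -c "
from workcell import finish_job
print(finish_job())"
```

```text
the job is handed in; nothing more can be done
None
```

The job is handed in at about 16 s: the scraper is held upright inside the bin, level to within 1–2° judging by the rod (the bin's top hid the foot in the last picture), foot about midway between top and floor by the arm's height reading, and the weight, mug, tin and timer never approached. To tilt and re-level it I pressed the foot lightly on the bin's outer wall (about 4 N) and then its floor (up to about 13 N), with no contact force seen while passing the hatch.

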